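# Clamp a mill blade in the bench bar clamp

## Task

Clamp the loose mill blade where it lies on the anvil, ready for deburring: slide the clamp's red free jaw down by its thumb rest, gently, until the foot presses on the blade and the jaw tilts and binds on the bar by itself when you let go. Then screw the black handle clockwise until the sprung foot is pressed about half way in (never fully), let go, and leave the blade lying as it was and the jar, marker and wing nut where they are.

Things in the scene. Friction and masses are not known exactly. Their poses are not given: they have to be found in the camera images.
- clamp: bar clamp on a stand, screwed to the worktop (does not move). Blue base plate 205 x 110 x 12, steel anvil block 52 x 52 with its top at z = 40, upright steel bar (10 x 24 section, top at z = 190). Origin: underside of the base, right below the foot and handle axis; z up; x points from the anvil to the bar, whose axis stands at x = 95
- thumb_rest (a point): centre of the flat black rubber top, 26 x 32, of the free jaw's red thumb rest, right in front of the bar (32 from the bar's axis toward the handle; 27 clear to the bar's face). Push straight down here with closed fingers to slide the jaw. When the jaw is down on the blade about 50 of bar stands above this point
- handle_grip (a point): point on the axis of the black ribbed handle (upright cylinder, diameter 30, 58 tall, with a white line), 3 above its mid height; grip here from above, from any side. The handle slides 7 up or down on its splined spindle against a soft spring. It is on the same vertical as the foot; below it the red beam's top lies 62 lower and the thumb rest's top 37 lower
- foot_sole (a point): centre of the underside of the round rubber foot (diameter 22) that presses on the blade
- jaw (a joint): how far the free jaw has been slid down the bar, m, from 0 (top). Jaw about 0.37 kg; slides down under 4 to 10 N at the thumb rest; pushed down at the handle, 95 from the bar, it binds instead
- jaw_tilt (a joint): tilt of the free jaw on the bar, rad; near 0 when free, positive when the foot's reaction lifts its front end; beyond about +0.035 the collar bites on the bar and cannot slide up. With the foot on the blade, a push of 12 to 18 N on the thumb rest tilts and binds it, and it stays so when let go
- screw (a joint): angle of the screw and its handle, rad, grows when the handle is turned clockwise seen from above (tightening), 0 to 9; each rad drives the foot 2 mm down. Its friction of about 0.1 N m keeps it where it is left; each N on the foot adds 0.002 N m
- foot (a joint): how far the sprung foot is pressed in, m: 0 free, 0.004 half way, 0.008 fully; 6 N per mm. Once the jaw is bound, each rad of the handle presses the foot in by roughly 1.2 mm, the jaw and blade giving way by the rest; side forces of 5 N or more on the handle while turning can tilt the jaw loose, so that it slips up the bar and the foot springs out again
- blade: flat grey steel mill blade with a centre hole, 26 x 142 x 9, lying loose across the anvil; origin at the centre of its underside, long side along its y
- jar: small white sample jar with white cap, diameter 44, 60 high, standing beside the clamp; origin at the centre of its underside
- marker: white felt marker with black cap, 15 x 136 x 17, lying beside the clamp; origin at the centre of its underside
- wing_nut: grey wing nut, 17 x 49 x 16, lying beside the clamp; origin at the centre of its underside
Not all that is in view belongs to the job. Of the things like the blade, leave any that is pink or yellow; of the rest the larger one is meant.

How it is judged:
By the outcome, as a careful person would: the job done as asked, in the order asked, and still so for the second after the job is handed in, with the robot touching nothing.
It also fails if it takes over 64 s, if anything falls off the work surface, if the arm or the gripper's body presses on something with over 40 N, if the wrist force passes 120 N, or if a joint passes its speed limit or range.

## Robot

A 7-joint arm with a two-finger parallel gripper is mounted at the origin on a cart in front of the work surface, level with it; the furniture and walls round the work are solid. World frame = base frame: x ahead of the robot, y to its left, z up, the work surface at z = 0. Lengths are in m, angles in rad, forces in N, time in s.
With the tool pointing down it reaches from about 0.425 to 0.925 m from the base axis. Payload 6.8 kg.
Tool frame: the origin (TCP) lies between the finger pads; the fingertips stand 14 mm ahead of it and the grasp point (between the pads) lies 5 mm behind it; z points along the fingers, y is the line along which they close (so a half turn about z gives the same grasp; the last joint's range is limited). The gripper opens to 85 mm and grips with 20 to 120 N. Pads are 22 mm wide; open, the fingers measure 114 mm over their backs; the gripper's body (76 mm by 85 mm) begins 54 mm behind the grasp point. The pads swing forward as they close: fully open they stand 13 mm farther back than shut.
Start: joints at [-1.279, 0.477, 0.022, 1.555, -0.011, 1.109, -0.083], TCP at [0.263, 0.622, 0.21] pointing down, gripper open.
Joint ranges: [-2.96, 2.96], [-0.34, 2.1], [-1.41, 1.46], [0.24, 2.44], [-1.37, 4.51], [0.17, 1.92], [-2.96, 2.96]. Speed limits (rad/s): [2.39, 2.39, 3.14, 3.14, 3.14, 3.14, 3.14].

## Interface

Orientations are given as a rotation vector (axis times angle).
In Python, from station import bot, viewer gives the robot as it stands.
- The arm moves only by the tool play_rows, never from a script. Its argument "targets" is a list of rows, each an object with "rot": the turn, a rotation vector about the tool's x, y, z in units of 6 degrees (1.0 is 6 degrees), a list of three; "slide": the shift along the tool's x, y, z in m, a list of three; "claw": the opening, from 0 (shut) to 1 (fully open). In form: [{"rot": [ax, ay, az], "slide": [tx, ty, tz], "claw": claw}, ...]. A call has 1 to 10 rows; each row shifts and turns the commanded pose from where the row before left it, along the tool's axes as they then stand; what a row does not reach is not made up. A row lasts 1/10 s, in which the tool goes at most 50 mm and 8.59 degrees, less where a joint would pass 70% of its speed; a pose out of reach is approached as far as the arm can. A call is refused whole if a number of a shift passes 0.05 or a number of a turn 1, either way. A call with a gripper value outside its range is refused whole. The fingers move at their own pace and stop on an object; "force" is the grip in N (left out, the last holds). Time passes only in rows, so rows that do not move let the fingers close. It gives the time, the measured TCP pose, the force, the opening and the grip force at its end, in the units of the state.
- bot.get_obs(): the state, without advancing time (a new reading comes with each control period).
- viewer.camera(name): name is "scene" or "top"; returns a dict with "color" (384x512x3 uint8, red, green, blue), "K" (3x3 intrinsics, pixels), "k1" (the pictures are not rectified: a ray, as slopes to the right and down, at radius r is drawn at 1 + k1 r^2 times it, then the intrinsics apply), "T" (4x4, takes a point from camera to world coordinates). Camera axes: x right, y down, z forward; pixel columns grow to the right and rows downward; lengths in m; the calibration is good to about 2 mm. A picture is of the moment at which its call begins. There is no depth.
- bot.job_done(): hands the job in; it is judged then, once.
The state is a dict: "clock": time; "joint_positions": joint angles; "dq": joint speeds; "effort": joint torques, N m; "tcp_pos": TCP position; "tcp_rot": TCP orientation; "contact_force": force on the tool from outside, world axes, zero at the start; "torque": the same for the moment, N m; "finger_gap": finger opening in m; "finger_force": force on a finger pad.
Only numpy, scipy, OpenCV 4.12 (cv2) and the standard library are available. Lean on these libraries where they do the work, as an engineer would, in place of code of your own. Each camera call takes 0.05 s, during which the arm holds its last target. There are 200 camera calls.

## Working session

There is one attempt and no reset: what is moved stays moved. The work goes in short steps, Python scripts to look and compute and a tool call to move; the robot and the scene stay as the last step left them, time stands still between calls to the robot, and variables do not carry over. Pictures are saved under pics/ and viewed, at most 10 in all, crops included, and the job is handed in when it is done.

Besides the shell and the picture viewer there is one more tool, called by a JSON object that holds its "fn" and its "kwargs", one argument or row to a line. play_rows: Moves the arm, as the interface text tells. Its arguments: {"type":"object","properties":{"targets":{"type":"array","items":{"type":"object","properties":{"rot":{"type":"array","items":{"type":"number"}},"slide":{"type":"array","items":{"type":"number"}},"claw":{"type":"number"}}}},"force":{"type":"number"}},"required":["targets"]}

```bash
mkdir -p pics; ls; python3 - <<'E'
from station import bot, viewer
import cv2,numpy as np
for n in("scene","top"):
    c=viewer.camera(n); cv2.imwrite(f"pics/{n}0.png",c["color"][:,:,::-1]); print(n,c["K"].tolist(),c["k1"],np.round(c["T"],4).tolist())
print(bot.get_obs())
E
```

```text
pics
scene [[352.7951718361193, 0.0, 255.9915467663017], [0.0, 352.7951718361193, 186.45749492065508], [0.0, 0.0, 1.0]] -0.004369843158995862 [[-0.4359, -0.6485, 0.6241, -0.0296], [-0.8998, 0.3289, -0.2867, -0.1525], [-0.0193, -0.6865, -0.7269, 0.7776], [0.0, 0.0, 0.0, 1.0]]
top [[419.7034870918004, 0.0, 265.93267927894493], [0.0, 419.7034870918004, 187.79945690522538], [0.0, 0.0, 1.0]] -0.12175276501525854 [[-0.0239, -0.9903, 0.1372, 0.3491], [-0.9997, 0.0241, -0.0001, -0.4132], [-0.0032, -0.1371, -0.9905, 1.2675], [0.0, 0.0, 0.0, 1.0]]
{'clock': 0.1, 'joint_positions': array([-1.27908126,  0.47770879,  0.02233194,  1.55629204, -0.01149307,
        1.10931344, -0.08310003]), 'dq': array([-0.00053921, -0.00195047,  0.00038527, -0.00346518,  0.00059406,
        0.00070193, -0.00134289]), 'effort': array([ 4.12257883e-03, -5.97754633e+01,  1.61326010e+00, -2.81951630e+01,
        1.27932394e-02,  4.99311107e-03,  6.80448039e-06]), 'tcp_pos': array([0.26253741, 0.62126354, 0.20865413]), 'tcp_rot': array([-6.23761980e-01, -3.07883924e+00,  2.48286110e-03]), 'contact_force': array([-0.24776099, -0.1686909 ,  0.21112309]), 'torque': array([ 0.00485554,  0.00222225, -0.01217093]), 'finger_force': 0.0, 'finger_gap': 0.08527551005393999}
```

View pics/scene0.png

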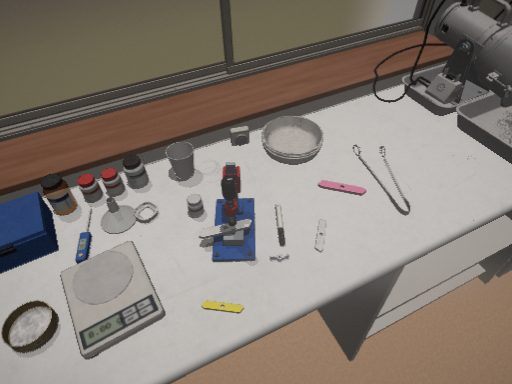

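View pics/top0.png

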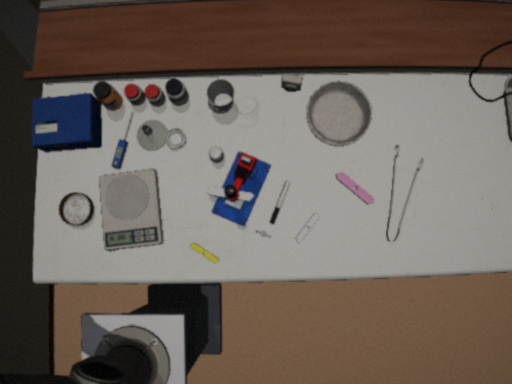

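```bash
python3 - <<'E'
import cv2,numpy as np
a=cv2.imread("pics/scene0.png")[155:270,180:340]; b=cv2.imread("pics/top0.png")[135:250,190:330]
f=lambda i,s:cv2.convertScaleAbs(cv2.resize(i,None,fx=s,fy=s,interpolation=cv2.INTER_CUBIC),alpha=1.3)
A=f(a,5);cv2.imwrite("pics/cs.png",A); B=f(b,5);cv2.imwrite("pics/ct.png",B);print(A.shape,B.shape)
E
```

```text
(575, 800, 3) (575, 700, 3)
```

View pics/cs.png

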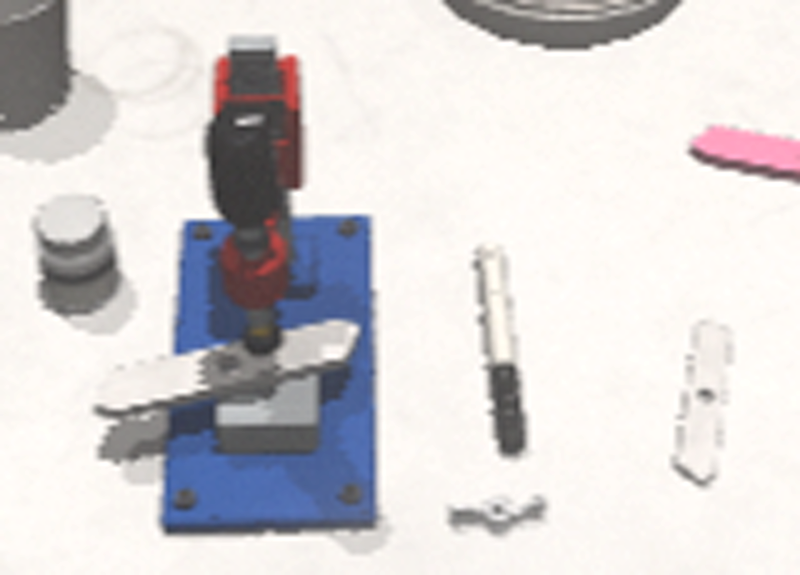

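View pics/ct.png

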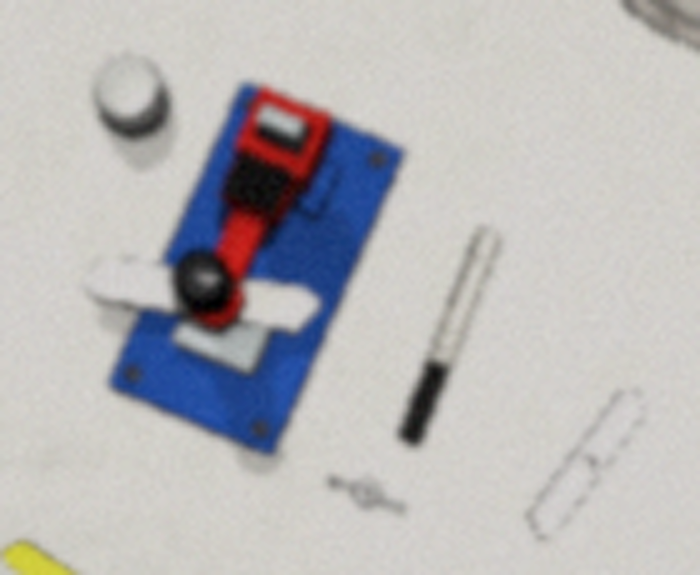

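```bash
cat > h.py <<'E'
from station import bot, viewer
import cv2,numpy as np
from scipy.spatial.transform import Rotation as Ro
def ray(c,px):
    K=c["K"];p=np.array([(px[0]-K[0,2])/K[0,0],(px[1]-K[1,2])/K[1,1]]);s=p.copy()
    for _ in range(20): s=p/(1+c["k1"]*(s@s))
    return c["T"][:3,3],c["T"][:3,:3]@np.array([*s,1])
def onz(c,px,z):
    o,d=ray(c,px);return o+d*(z-o[2])/d[2]
def two(a,pa,b,pb):
    (o,d),(q,e)=ray(a,pa),ray(b,pb)
    t=np.linalg.lstsq(np.c_[d,-e],q-o,rcond=None)[0];A=o+d*t[0];B=q+e*t[1];return (A+B)/2,np.linalg.norm(A-B)
def proj(c,P):
    v=c["T"][:3,:3].T@(np.asarray(P)-c["T"][:3,3]);s=v[:2]/v[2];s=s*(1+c["k1"]*(s@s));return c["K"][:2,:2]@s+c["K"][:2,2]
E
python3 - <<'E'
from h import *
S=viewer.camera("scene");T=viewer.camera("top")
for n,c in(("scene",S),("top",T)):
    h=cv2.cvtColor(c["color"],cv2.COLOR_RGB2HSV); w=np.zeros(h.shape[:2],np.uint8)
    w[150:275,200:280]=1
    m=(((h[...,0]>105)&(h[...,0]<130)&(h[...,1]>120)).astype(np.uint8))&w
    pts=cv2.findNonZero(m)[:,0]; hull=cv2.convexHull(pts)
    q=cv2.approxPolyN(hull,4)[0] if hasattr(cv2,"approxPolyN") else 0
    Q=np.array([onz(c,p,0.012)[:2] for p in q]);print(n,q.tolist(),Q.round(4).tolist(),[round(float(np.linalg.norm(Q[i]-Q[i-1])),4) for i in range(4)],Q.mean(0))
    rm=((((h[...,0]<8)|(h[...,0]>172))&(h[...,1]>120)&(h[...,2]>60)).astype(np.uint8))&w
    print("red bbox",cv2.boundingRect(cv2.findNonZero(rm)))
print(Ro.from_rotvec(bot.get_obs()["tcp_rot"]).as_matrix().round(3))
# thumb rest black patch & bar top in top view (crop px/5+offset)
print("handle top", two(S,(180+245/5,155+120/5),T,(190+202/5,135+280/5)))
print("bartop S/T at .19",onz(S,(180+252/5,155+45/5),.19),onz(T,(190+282/5,135+121/5),.19))
print("thumb",two(S,(180+262/5,155+103/5),T,(190+257/5,135+186/5)))
E
```

```text
scene [[212, 260], [217, 199], [253, 198], [254, 257]] [[0.4497, -0.246], [0.6338, -0.332], [0.5902, -0.4267], [0.4106, -0.3438]] [0.1053, 0.2032, 0.1043, 0.1979] [ 0.52109561 -0.33711412]
red bbox (223, 166, 17, 44)
top [[244, 225], [212, 211], [238, 152], [270, 165]] [[0.4124, -0.3452], [0.4566, -0.2496], [0.6357, -0.3305], [0.5927, -0.4274]] [0.1982, 0.1052, 0.1965, 0.106] [ 0.5243615  -0.33817049]
red bbox (231, 153, 25, 47)
[[-0.921  0.389 -0.   ]
 [ 0.389  0.921 -0.001]
 [-0.    -0.001 -1.   ]]
handle top (array([ 0.48655697, -0.32497769,  0.23111358]), np.float64(0.0008991765594329426))
bartop S/T at .19 [ 0.57108111 -0.3614293   0.19      ] [ 0.57519749 -0.36399474  0.19      ]
thumb (array([ 0.54172561, -0.35147521,  0.18081317]), np.float64(0.0036846995637246156))
```

{"fn": "play_rows", "kwargs": {
  "targets": [
    {"rot": [0,0,0],"slide": [-0.0344,-0.0204,-0.014],"claw": 0},
    {"rot": [0,0,0],"slide": [-0.0344,-0.0204,-0.014],"claw": 0},
    {"rot": [0,0,0],"slide": [-0.0344,-0.0204,-0.014],"claw": 0},
    {"rot": [0,0,0],"slide": [-0.0344,-0.0204,-0.014],"claw": 0},
    {"rot": [0,0,0],"slide": [-0.0344,-0.0204,-0.014],"claw": 0},
    {"rot": [0,0,0],"slide": [-0.0344,-0.0204,-0.014],"claw": 0},
    {"rot": [0,0,0],"slide": [-0.0344,-0.0204,-0.014],"claw": 0},
    {"rot": [0,0,0],"slide": [-0.0344,-0.0204,-0.014],"claw": 0},
    {"rot": [0,0,0],"slide": [-0.0344,-0.0204,-0.014],"claw": 0},
    {"rot": [0,0,0],"slide": [-0.0344,-0.0204,-0.014],"claw": 0}
  ]
}}

```text
clock: 1.2
tcp_pos: [0.5008, 0.2984, 0.3501]
tcp_rot: [-0.624, -3.079, -0.0]
contact_force: [1.5, 0.5, -0.6]
finger_gap: 0.0001
finger_force: 0.0
```

{"fn": "play_rows", "kwargs": {
  "targets": [
    {"rot": [0,0,0],"slide": [-0.0192,-0.0353,0],"claw": 0},
    {"rot": [0,0,0],"slide": [-0.0192,-0.0353,0],"claw": 0},
    {"rot": [0,0,0],"slide": [-0.0192,-0.0353,0],"claw": 0},
    {"rot": [0,0,0],"slide": [-0.0192,-0.0353,0],"claw": 0},
    {"rot": [0,0,0],"slide": [-0.0192,-0.0353,0],"claw": 0},
    {"rot": [0,0,0],"slide": [-0.0192,-0.0353,0],"claw": 0},
    {"rot": [0,0,0],"slide": [-0.0192,-0.0353,0],"claw": 0},
    {"rot": [0,0,0],"slide": [-0.0192,-0.0353,0],"claw": 0},
    {"rot": [0,0,0],"slide": [-0.0192,-0.0353,0],"claw": 0},
    {"rot": [0,0,0],"slide": [-0.0192,-0.0353,0],"claw": 0}
  ]
}}

```text
clock: 2.2
tcp_pos: [0.5394, -0.1015, 0.3495]
tcp_rot: [0.623, 3.079, 0.0]
contact_force: [0.4, 0.0, 0.7]
finger_gap: -0.0002
finger_force: 0.0
```

{"fn": "play_rows", "kwargs": {
  "targets": [
    {"rot": [0,0,0],"slide": [-0.0125,-0.0284,0],"claw": 0},
    {"rot": [0,0,0],"slide": [-0.0125,-0.0284,0],"claw": 0},
    {"rot": [0,0,0],"slide": [-0.0125,-0.0284,0],"claw": 0},
    {"rot": [0,0,0],"slide": [-0.0125,-0.0284,0],"claw": 0},
    {"rot": [0,0,0],"slide": [-0.0125,-0.0284,0],"claw": 0},
    {"rot": [0,0,0],"slide": [-0.0125,-0.0284,0],"claw": 0},
    {"rot": [0,0,0],"slide": [-0.0125,-0.0284,0],"claw": 0},
    {"rot": [0,0,0],"slide": [-0.0125,-0.0284,0],"claw": 0},
    {"rot": [0,0,0.28],"slide": [0,0,0.02],"claw": 0},
    {"rot": [0,0,0],"slide": [0,0,0.02],"claw": 0}
  ]
}}

```text
clock: 3.2
tcp_pos: [0.5429, -0.3498, 0.3091]
tcp_rot: [0.674, 3.068, -0.001]
contact_force: [0.5, -0.5, 0.3]
finger_gap: 0.0001
finger_force: 0.0
```

```bash
python3 - <<'E'
from h import *
o=bot.get_obs();print(o["joint_positions"].round(3),o["tcp_pos"],Ro.from_rotvec(o["tcp_rot"]).as_matrix().round(3).tolist())
T=viewer.camera("top");S=viewer.camera("scene")
f=lambda i,s:cv2.convertScaleAbs(cv2.resize(i[:,:,::-1],None,fx=s,fy=s,interpolation=cv2.INTER_CUBIC),alpha=1.3)
cv2.imwrite("pics/b.png",np.hstack([f(S["color"][100:240,190:290],4),f(T["color"][110:250,200:300],4)]))
print(proj(T,o["tcp_pos"]),proj(S,o["tcp_pos"]))
E
```

```text
[ 0.058  0.394  0.585  1.536 -0.223  1.278  1.81 ] [ 0.54291454 -0.34981388  0.309112  ] [[-0.908, 0.419, 0.001], [0.419, 0.908, -0.001], [-0.001, -0.001, -1.0]]
[238.02828898 162.48050422] [226.5344929  132.89468668]
```

View pics/b.png

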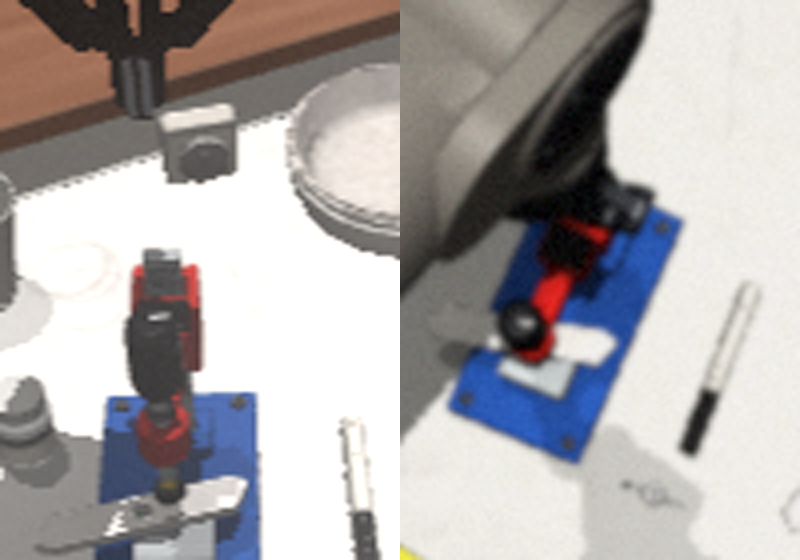

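{"fn": "play_rows", "kwargs": {
  "targets": [
    {"rot": [0,0,0],"slide": [0,0,0.018],"claw": 0},
    {"rot": [0,0,0],"slide": [0,0,0.018],"claw": 0},
    {"rot": [0,0,0],"slide": [0,0,0.018],"claw": 0},
    {"rot": [0,0,0],"slide": [0,0,0.018],"claw": 0},
    {"rot": [0,0,0],"slide": [0,0,0.018],"claw": 0},
    {"rot": [0,0,0],"slide": [0,0,0.009],"claw": 0},
    {"rot": [0,0,0],"slide": [0,0,0],"claw": 0}
  ]
}}

```text
clock: 4.0
tcp_pos: [0.5431, -0.3475, 0.2099]
tcp_rot: [-0.668, -3.068, -0.001]
contact_force: [-0.7, 0.0, 0.0]
finger_gap: -0.0001
finger_force: 0.0
```

```bash
python3 - <<'E'
from h import *
S=viewer.camera("scene");f=lambda i,s:cv2.convertScaleAbs(cv2.resize(i[:,:,::-1],None,fx=s,fy=s,interpolation=cv2.INTER_CUBIC),alpha=1.4)
cv2.imwrite("pics/c.png",f(S["color"][120:240,190:290],5))
E
```

```text
(no output)
```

View pics/c.png

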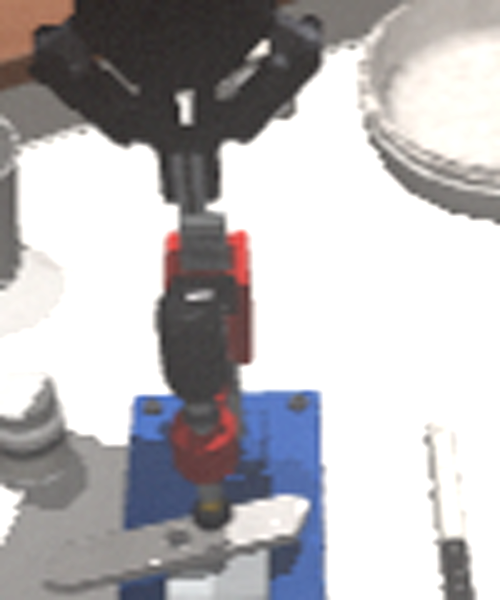

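```bash
python3 - <<'E'
from h import *
S=viewer.camera("scene");T=viewer.camera("top");o=bot.get_obs();p=o["tcp_pos"];print(p,o["joint_positions"].round(3),o["tcp_rot"])
c=lambda P:((proj(S,P)-[190,120])*5).round()
print("tip",c(p-[0,0,.014]),"thumb",c([.5435,-.35,.168]),c([.5435,-.35,.18]),"bar top",c([.573,-.3627,.19]),"handle top",c([.4866,-.325,.231]))
u=np.array([.909,-.417,0])
for d in(-.005,.005):print("bar edge",c(np.array([.573,-.3627,.19])+d*u))
E
```

```text
[ 0.54394948 -0.34855193  0.21177887] [ 0.079  0.469  0.552  1.657 -0.27   1.091  1.85 ] [ 6.68393649e-01  3.06790475e+00 -7.55505021e-04]
tip [198. 251.] thumb [206. 295.] [204. 278.] bar top [203. 217.] handle top [194. 295.]
bar edge [203. 224.]
bar edge [203. 210.]
```

```bash
python3 - <<'E'
from h import *
S=viewer.camera("scene");T=viewer.camera("top");o=bot.get_obs();p=o["tcp_pos"];print(p)
def atxy(c,px,xy):
    q,d=ray(c,px);t=((np.array(xy)-q[:2])@d[:2])/(d[:2]@d[:2]);return q+d*t
print("b tip seen",atxy(S,(190+138/4,100+116/4),(.543,-.35)),"if z=.295",onz(S,(190+138/4,100+116/4),.295))
print("c tip seen",atxy(S,(190+188/5,120+205/5),(.543,-.348)),"if z=.197",onz(S,(190+188/5,120+205/5),.197))
k=lambda P:((proj(T,P)-[200,110])*4+[400,0]).round()
print("top proj: thumb",k([.5435,-.35,.168]),"bartop",k([.573,-.3627,.19]),"tcp b",k([.543,-.35,.309]))
f=lambda i,s:cv2.convertScaleAbs(cv2.resize(i[:,:,::-1],None,fx=s,fy=s,interpolation=cv2.INTER_CUBIC),alpha=1.8)
cv2.imwrite("pics/d.png",np.hstack([f(S["color"][110:190,200:260],6),f(T["color"][130:210,215:275],6)]))
E
```

```text
[ 0.54385173 -0.34852846  0.2116775 ]
b tip seen [ 0.54415407 -0.34658809  0.31975221] if z=.295 [ 0.57517379 -0.35708045  0.295     ]
c tip seen [ 0.54372475 -0.34585079  0.22875654] if z=.197 [ 0.57689935 -0.35703777  0.197     ]
top proj: thumb [567. 251.] bartop [584. 200.] tcp b [552. 210.]
```

View pics/d.png

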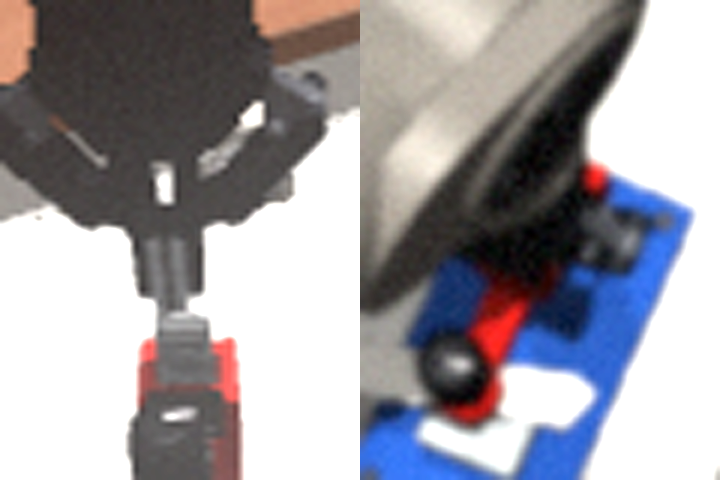

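```bash
python3 - <<'E'
from h import *
S=viewer.camera("scene");T=viewer.camera("top");o=bot.get_obs();p=o["tcp_pos"];R=Ro.from_rotvec(o["tcp_rot"]).as_matrix()
for a,b in(((250,124.2),(256.7,169.2)),((253,124),(260,168)),((248,127),(255,172))):
    P,r=two(S,a,T,b);print(P.round(4),round(r,4),"in tool",(R.T@(P-p)).round(4))
E
```

```text
[ 0.5213 -0.3945  0.3311] 0.0025 in tool [ 0.001  -0.0513 -0.1198]
[ 0.5244 -0.4024  0.3269] 0.0034 in tool [-0.0051 -0.0571 -0.1156]
[ 0.516  -0.3891  0.3291] 0.0006 in tool [ 0.008  -0.0485 -0.1178]
```

```bash
python3 - <<'E'
from h import *
S=viewer.camera("scene")["color"];A=cv2.imread("pics/scene0.png")[:,:,::-1]
g=lambda i:i.astype(int).mean(2).astype(int)[154:178,222:242]
print(np.abs(S.astype(int)-A).max(2)[154:178,222:242]);print(g(S)[:16])
E
```

```text
[[104 145 144 128 127 139 132 121 128 142 146 143  36  14  13  15  13  15
   15  15]
 [101 144 140 127 123 137 136 123 122 138 148 147  37  15  15  14  14  13
   15  14]
 [ 73 147 140 130 123 134 135 121 122 138 146 145  39  14  15  15  12  14
   15  15]
 [ 71 145 142 131 121 132 140 124 123 140 146 143  37  15  15  14  16  14
   14  14]
 [ 38 142 144 130 121 132 141 127 121 136 144 124  32  14  14  15  16  13
   14  15]
 [ 22  95 131 124 122 130 141 127 124 115 107  59   6  15  16  15  15  13
   13  15]
 [ 13  13  13  36 122 130 143 131 120  58   4  15  15  14  12  14  13  15
   15  15]
 [ 14  12  16  27 104 128 136 128 115  61   6  13  12  15  13  14  13  12
   15  13]
 [ 15  14  13  14  68  85  86  79  78  60  42  12  11  12  14  14  13  13
   12  15]
 [ 14  14  15  10  56  58  56  58  54  57  56  54  46   5  15  15  16  17
   14  13]
 [ 16  13  14  11  52  56  60  59  57  54  51  51  41   2  15  14  14  15
   16  13]
 [ 13  14  13   9   5   5   4   6   3   2   3   5   2  10  14  13  12  14
   15  14]
 [ 15  14  13   8   5   3   5   4   3   2   3   3   4   9  13  13  13  15
   15 
[... 1601 characters left out ...]
 204 204
  205 205]
 [205 204 204 165  93  71  70  81  84 103 117 144 167 187 206 205 201 203
  204 204]
 [205 204 205 160  89  90  93  92  93  91  91  91 101 167 204 205 206 206
  205 204]
 [205 203 203 159  91  94  96  96  94  95  95  93  84 158 205 204 204 203
  204 202]
 [203 202 202 154  72  70  70  71  69  68  69  70  69 156 202 202 201 204
  205 204]
 [202 174 136 111  74  70  71  72  70  70  70  71  71 133 154 128 118 171
  204 204]
 [186 136  98  89  69  62  63  59  58  57  58  58  66  81  89  92  96 138
  185 205]
 [170 111  94  86  69  62  62  65  65  65  63  62  68  79  89  95  97 137
  185 204]
 [168 115  91  83  65  61  63  62  61  62  64  68  69  64  68  87  95 136
  184 205]]
```

{"fn": "play_rows", "kwargs": {
  "targets": [
    {"rot": [0,0,0],"slide": [0,0,0.002],"claw": 0},
    {"rot": [0,0,0],"slide": [0,0,0.002],"claw": 0},
    {"rot": [0,0,0],"slide": [0,0,0.002],"claw": 0},
    {"rot": [0,0,0],"slide": [0,0,0.002],"claw": 0},
    {"rot": [0,0,0],"slide": [0,0,0.002],"claw": 0},
    {"rot": [0,0,0],"slide": [0,0,0],"claw": 0}
  ]
}}

```text
clock: 5.0
tcp_pos: [0.5431, -0.348, 0.2001]
tcp_rot: [-0.669, -3.069, -0.0]
contact_force: [-0.4, -0.1, -0.3]
finger_gap: -0.0001
finger_force: 0.0
```

```bash
python3 - <<'E'
from h import *
S=viewer.camera("scene")["color"]
g=lambda i:i.astype(int).mean(2).astype(int)[154:180,222:242]
print(g(S));print(bot.get_obs()["tcp_pos"])
E
```

```text
[[ 87  42  50  63  64  50  58  65  56  44  45  43 151 203 203 203 205 204
  205 205]
 [ 86  44  50  64  68  53  60  73  63  49  44  45 121 183 205 204 205 203
  204 204]
 [ 87  43  50  65  67  54  53  67  65  48  46  45 118 183 203 203 204 205
  204 202]
 [117  45  52  64  72  59  54  68  67  53  44  44 119 183 204 203 203 205
  204 203]
 [119  44  46  61  71  60  51  65  69  56  47  49 120 182 203 204 205 205
  204 204]
 [152  40  44  59  72  61  48  65  72  60  47  46 118 182 203 203 204 203
  204 205]
 [152  44  46  60  71  62  54  64  73  59  48  49 119 182 204 204 204 205
  204 205]
 [157  63  46  60  72  64  51  64  71  63  45  46 119 183 203 204 205 204
  205 205]
 [168  91  45  56  68  65  50  62  73  62  48  46 106 178 205 204 203 204
  206 205]
 [206 155  63  63  68  65  51  62  74  66  55  60  92 167 205 205 205 204
  204 206]
 [204 204 204 157  78  67  52  59  72  77  86  94  86 158 205 205 205 203
  204 202]
 [205 203 203 155  73  69  55  57  70  70  69  69  67 156 202 202 201 204
  205 205]
 [204 174 135 111  70  65  63  60  65  70  71  68  70 133 155 126 117 172
  204 
[... 448 characters left out ...]
 61  64  66  63  61  62  63  61  64  62  67  83  93 112
  170 206]
 [153  76  63  60  61  63  61  59  64  62  62  63  63  65  68  84  94 109
  167 204]
 [152  76  61  59  60  57  53  53  53  54  55  52  56  57  67  85  94  91
  160 204]
 [152  73  54  52  50  51  48  52  51  51  53  51  49  50  52  81  94  89
  158 203]
 [150  61  52  46  49  48  48  49  50  48  48  49  48  49  48  69  84  86
  157 201]
 [149  59  48  49  51  53  53  53  56  54  51  50  48  49  50  53  59  59
  153 204]
 [147  50  48  49  49  69  82  98 111 111  84  49  48  51  49  53  59  57
  152 203]
 [ 85  46  51  54  50 122 159 143 120 105  71  48  49  50  50  52  58  56
  151 203]]
[ 0.54322433 -0.34807979  0.20027183]
```

{"fn": "play_rows", "kwargs": {
  "targets": [
    {"rot": [0,0,0],"slide": [0,0,0.002],"claw": 0},
    {"rot": [0,0,0],"slide": [0,0,0.002],"claw": 0},
    {"rot": [0,0,0],"slide": [0,0,0.002],"claw": 0},
    {"rot": [0,0,0],"slide": [0,0,0.002],"claw": 0},
    {"rot": [0,0,0],"slide": [0,0,0.002],"claw": 0},
    {"rot": [0,0,0],"slide": [0,0,0],"claw": 0}
  ]
}}

```text
clock: 5.65
tcp_pos: [0.5432, -0.348, 0.1901]
tcp_rot: [-0.669, -3.069, -0.0]
contact_force: [-0.8, 0.8, 1.0]
finger_gap: 0.0
finger_force: 0.0
```

{"fn": "play_rows", "kwargs": {
  "targets": [
    {"rot": [0,0,0],"slide": [0,0,0.002],"claw": 0},
    {"rot": [0,0,0],"slide": [0,0,0.002],"claw": 0},
    {"rot": [0,0,0],"slide": [0,0,0.002],"claw": 0},
    {"rot": [0,0,0],"slide": [0,0,0.002],"claw": 0}
  ]
}}

```text
clock: 6.05
tcp_pos: [0.5434, -0.3481, 0.1823]
tcp_rot: [-0.669, -3.07, -0.0]
contact_force: [-1.3, 0.2, -0.2]
finger_gap: 0.0003
finger_force: 0.0
```

{"fn": "play_rows", "kwargs": {
  "targets": [
    {"rot": [0,0,0],"slide": [0,0,0.002],"claw": 0},
    {"rot": [0,0,0],"slide": [0,0,0.002],"claw": 0},
    {"rot": [0,0,0],"slide": [0,0,0.002],"claw": 0},
    {"rot": [0,0,0],"slide": [0,0,0.002],"claw": 0}
  ]
}}

```text
clock: 6.45
tcp_pos: [0.5433, -0.3482, 0.1743]
tcp_rot: [-0.669, -3.07, 0.0]
contact_force: [0.3, -0.3, 0.0]
finger_gap: 0.0002
finger_force: 0.0
```

{"fn": "play_rows", "kwargs": {
  "targets": [
    {"rot": [0,0,0],"slide": [0,0,0.002],"claw": 0},
    {"rot": [0,0,0],"slide": [0,0,0.002],"claw": 0},
    {"rot": [0,0,0],"slide": [0,0,0.002],"claw": 0}
  ]
}}

```text
clock: 6.75
tcp_pos: [0.5433, -0.3481, 0.1683]
tcp_rot: [-0.669, -3.07, -0.0]
contact_force: [-0.1, -1.4, -0.6]
finger_gap: 0.0002
finger_force: 0.0
```

```bash
python3 - <<'E'
from h import *
S=viewer.camera("scene");T=viewer.camera("top")
f=lambda i,s:cv2.convertScaleAbs(cv2.resize(i[:,:,::-1],None,fx=s,fy=s,interpolation=cv2.INTER_CUBIC),alpha=2)
cv2.imwrite("pics/e.png",np.hstack([f(S["color"][130:205,205:255],8)]))
E
```

```text
(no output)
```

View pics/e.png

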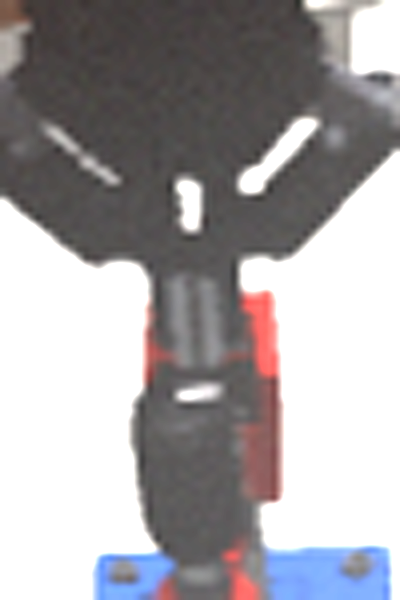

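{"fn": "play_rows", "kwargs": {
  "targets": [
    {"rot": [0,0,0],"slide": [0,0,0.002],"claw": 0},
    {"rot": [0,0,0],"slide": [0,0,0.002],"claw": 0},
    {"rot": [0,0,0],"slide": [0,0,0.002],"claw": 0}
  ]
}}

```text
clock: 7.15
tcp_pos: [0.5433, -0.3481, 0.1623]
tcp_rot: [0.669, 3.069, 0.0]
contact_force: [-0.2, -0.5, 0.9]
finger_gap: 0.0
finger_force: 0.0
```

{"fn": "play_rows", "kwargs": {
  "targets": [
    {"rot": [0,0,0],"slide": [0,0,0.002],"claw": 0},
    {"rot": [0,0,0],"slide": [0,0,0.002],"claw": 0},
    {"rot": [0,0,0],"slide": [0,0,0.002],"claw": 0}
  ]
}}

```text
clock: 7.45
tcp_pos: [0.5433, -0.3481, 0.1563]
tcp_rot: [-0.669, -3.069, -0.0]
contact_force: [-0.3, 0.4, 0.4]
finger_gap: 0.0002
finger_force: 0.0
```

{"fn": "play_rows", "kwargs": {
  "targets": [
    {"rot": [0,0,0],"slide": [0,0,0.002],"claw": 0},
    {"rot": [0,0,0],"slide": [0,0,0.002],"claw": 0},
    {"rot": [0,0,0],"slide": [0,0,0.001],"claw": 0}
  ]
}}

```text
clock: 7.75
tcp_pos: [0.5433, -0.348, 0.1512]
tcp_rot: [-0.669, -3.069, -0.0]
contact_force: [-0.2, 0.9, -0.3]
finger_gap: -0.0004
finger_force: 0.0
```

```bash
python3 - <<'E'
from h import *
S=viewer.camera("scene")
h=cv2.cvtColor(S["color"],cv2.COLOR_RGB2HSV);A=cv2.cvtColor(cv2.imread("pics/scene0.png"),cv2.COLOR_BGR2HSV)
for q in(A,h):
    m=((((q[...,0]<8)|(q[...,0]>172))&(q[...,1]>120)&(q[...,2]>60)).astype(np.uint8));m[:,:200]=0;m[:,280:]=0;m[:150]=0;m[230:]=0
    ys=np.where(m.any(1))[0];print(ys.min(),ys.max(),m.sum())
o=bot.get_obs();print(o["tcp_pos"],o["contact_force"])
E
```

```text
166 209 84
168 209 53
[ 0.54316519 -0.34803541  0.15113374] [-0.55065422 -0.29745748  0.21248171]
```

{"fn": "play_rows", "kwargs": {
  "targets": [
    {"rot": [0,0,0],"slide": [0,0,0.002],"claw": 0},
    {"rot": [0,0,0],"slide": [0,0,0.002],"claw": 0}
  ]
}}

```text
clock: 8.0
tcp_pos: [0.5434, -0.3482, 0.1474]
tcp_rot: [0.669, 3.069, -0.0]
contact_force: [0.3, 0.6, -0.5]
finger_gap: -0.0002
finger_force: 0.0
```

{"fn": "play_rows", "kwargs": {
  "targets": [
    {"rot": [0,0,0],"slide": [0,0,0.002],"claw": 0},
    {"rot": [0,0,0],"slide": [0,0,0.002],"claw": 0}
  ]
}}

```text
clock: 8.2
tcp_pos: [0.5432, -0.3481, 0.1436]
tcp_rot: [-0.669, -3.069, -0.0]
contact_force: [-2.2, 0.0, 3.6]
finger_gap: 0.0001
finger_force: 1.7
```

{"fn": "play_rows", "kwargs": {
  "targets": [
    {"rot": [0,0,0],"slide": [0,0,0.001],"claw": 0},
    {"rot": [0,0,0],"slide": [0,0,0.001],"claw": 0}
  ]
}}

```text
clock: 8.4
tcp_pos: [0.5432, -0.3481, 0.1416]
tcp_rot: [-0.669, -3.069, -0.0]
contact_force: [-2.7, 1.1, 2.1]
finger_gap: 0.0001
finger_force: 1.6
```

{"fn": "play_rows", "kwargs": {
  "targets": [
    {"rot": [0,0,0],"slide": [0,0,0.001],"claw": 0},
    {"rot": [0,0,0],"slide": [0,0,0.001],"claw": 0},
    {"rot": [0,0,0],"slide": [0,0,0.001],"claw": 0},
    {"rot": [0,0,0],"slide": [0,0,0.001],"claw": 0}
  ]
}}

```text
clock: 8.8
tcp_pos: [0.5433, -0.3481, 0.1374]
tcp_rot: [-0.669, -3.069, -0.0]
contact_force: [-0.6, 1.0, 2.4]
finger_gap: 0.0002
finger_force: 1.6
```

```bash
cat > look.py <<'E'
from h import *
import sys
S=viewer.camera("scene")
h=cv2.cvtColor(S["color"],cv2.COLOR_RGB2HSV);A=cv2.cvtColor(cv2.imread("pics/scene0.png"),cv2.COLOR_BGR2HSV)
for q in(A,h):
    m=((((q[...,0]<8)|(q[...,0]>172))&(q[...,1]>120)&(q[...,2]>60)).astype(np.uint8));m[:,:200]=0;m[:,280:]=0;m[:150]=0;m[250:]=0
    m2=m.copy();m2[:195]=0;M=cv2.moments(m2,True);print("front red",M["m01"]/M["m00"],M["m10"]/M["m00"],M["m00"])
o=bot.get_obs();print(o["clock"],o["tcp_pos"].round(4),o["contact_force"].round(1))
E
python3 look.py
```

```text
front red 205.30769230769232 233.92307692307693 26.0
front red 207.68571428571428 232.17142857142858 35.0
8.85 [ 0.5432 -0.3481  0.1372] [-2.   0.9  3.1]
```

{"fn": "play_rows", "kwargs": {
  "targets": [
    {"rot": [0,0,0],"slide": [0,0,0.0015],"claw": 0},
    {"rot": [0,0,0],"slide": [0,0,0.0015],"claw": 0},
    {"rot": [0,0,0],"slide": [0,0,0.0015],"claw": 0},
    {"rot": [0,0,0],"slide": [0,0,0.0015],"claw": 0},
    {"rot": [0,0,0],"slide": [0,0,0.0015],"claw": 0},
    {"rot": [0,0,0],"slide": [0,0,0.0015],"claw": 0}
  ]
}}

```text
clock: 9.45
tcp_pos: [0.5433, -0.3481, 0.1283]
tcp_rot: [-0.669, -3.07, -0.0]
contact_force: [-2.4, 2.2, 3.9]
finger_gap: 0.0002
finger_force: 1.6
```

{"fn": "play_rows", "kwargs": {
  "targets": [
    {"rot": [0,0,0],"slide": [0,0,0.001],"claw": 0},
    {"rot": [0,0,0],"slide": [0,0,0.001],"claw": 0},
    {"rot": [0,0,0],"slide": [0,0,0.001],"claw": 0},
    {"rot": [0,0,0],"slide": [0,0,0.001],"claw": 0}
  ]
}}

```text
clock: 9.85
tcp_pos: [0.5433, -0.3481, 0.1244]
tcp_rot: [0.669, 3.07, 0.0]
contact_force: [-2.0, 1.0, 2.8]
finger_gap: 0.0002
finger_force: 1.6
```

```bash
python3 look.py
```

```text
front red 205.30769230769232 233.92307692307693 26.0
front red 210.825 233.225 40.0
9.9 [ 0.5432 -0.3481  0.1242] [-1.4  0.5  2. ]
```

Sliding freely (~2–4 N). Now in small steps toward foot contact.

{"fn": "play_rows", "kwargs": {
  "targets": [
    {"rot": [0,0,0],"slide": [0,0,0.001],"claw": 0},
    {"rot": [0,0,0],"slide": [0,0,0.001],"claw": 0},
    {"rot": [0,0,0],"slide": [0,0,0.001],"claw": 0}
  ]
}}

```text
clock: 10.2
tcp_pos: [0.5433, -0.3481, 0.1214]
tcp_rot: [-0.669, -3.07, -0.0]
contact_force: [-2.0, 1.3, 3.8]
finger_gap: 0.0001
finger_force: 1.6
```

{"fn": "play_rows", "kwargs": {
  "targets": [
    {"rot": [0,0,0],"slide": [0,0,0.001],"claw": 0},
    {"rot": [0,0,0],"slide": [0,0,0.001],"claw": 0}
  ]
}}

```text
clock: 10.4
tcp_pos: [0.5435, -0.3482, 0.1195]
tcp_rot: [0.669, 3.069, -0.0]
contact_force: [-1.3, 0.5, 4.8]
finger_gap: 0.0003
finger_force: 2.3
```

{"fn": "play_rows", "kwargs": {
  "targets": [
    {"rot": [0,0,0],"slide": [0,0,0.001],"claw": 0},
    {"rot": [0,0,0],"slide": [0,0,0.001],"claw": 0}
  ]
}}

```text
clock: 10.6
tcp_pos: [0.5438, -0.3484, 0.1181]
tcp_rot: [0.669, 3.068, -0.0]
contact_force: [-1.9, 1.2, 9.4]
finger_gap: -0.0004
finger_force: 4.3
```

{"fn": "play_rows", "kwargs": {
  "targets": [
    {"rot": [0,0,0],"slide": [0,0,0.001],"claw": 0}
  ]
}}

```text
clock: 10.7
tcp_pos: [0.544, -0.3485, 0.1175]
tcp_rot: [0.669, 3.068, -0.0]
contact_force: [-3.2, 2.3, 11.1]
finger_gap: 0.0002
finger_force: 5.4
```

{"fn": "play_rows", "kwargs": {
  "targets": [
    {"rot": [0,0,0],"slide": [0,0,0.0005],"claw": 0},
    {"rot": [0,0,0],"slide": [0,0,0],"claw": 0}
  ]
}}

```text
clock: 10.9
tcp_pos: [0.5441, -0.3485, 0.1172]
tcp_rot: [0.668, 3.068, -0.0]
contact_force: [-3.3, 1.8, 11.1]
finger_gap: 0.0001
finger_force: 4.9
```

{"fn": "play_rows", "kwargs": {
  "targets": [
    {"rot": [0,0,0],"slide": [0,0,0.001],"claw": 0},
    {"rot": [0,0,0],"slide": [0,0,0],"claw": 0}
  ]
}}

```text
clock: 11.1
tcp_pos: [0.5443, -0.3486, 0.1165]
tcp_rot: [0.668, 3.067, -0.0]
contact_force: [-3.3, 1.7, 12.1]
finger_gap: -0.0001
finger_force: 5.9
```

{"fn": "play_rows", "kwargs": {
  "targets": [
    {"rot": [0,0,0],"slide": [0,0,0.0005],"claw": 0},
    {"rot": [0,0,0],"slide": [0,0,0],"claw": 0}
  ]
}}

```text
clock: 11.3
tcp_pos: [0.5444, -0.3487, 0.1162]
tcp_rot: [0.668, 3.067, -0.0]
contact_force: [-3.4, 2.1, 12.3]
finger_gap: 0.0001
finger_force: 6.3
```

{"fn": "play_rows", "kwargs": {
  "targets": [
    {"rot": [0,0,0],"slide": [0,0,0.001],"claw": 0},
    {"rot": [0,0,0],"slide": [0,0,0],"claw": 0}
  ]
}}

```text
clock: 11.5
tcp_pos: [0.5447, -0.3488, 0.1155]
tcp_rot: [0.668, 3.066, -0.0]
contact_force: [-2.3, 2.6, 13.4]
finger_gap: -0.0
finger_force: 7.0
```

{"fn": "play_rows", "kwargs": {
  "targets": [
    {"rot": [0,0,0],"slide": [0,0,0.001],"claw": 0},
    {"rot": [0,0,0],"slide": [0,0,0],"claw": 0}
  ]
}}

```text
clock: 11.7
tcp_pos: [0.5449, -0.3489, 0.1149]
tcp_rot: [0.668, 3.066, -0.0]
contact_force: [-3.4, 2.8, 16.3]
finger_gap: -0.0001
finger_force: 7.8
```

```bash
python3 look.py
```

```text
front red 205.30769230769232 233.92307692307693 26.0
front red 213.08695652173913 232.47826086956522 46.0
11.75 [ 0.5449 -0.3489  0.1149] [-2.7  3.7 16.1]
```

{"fn": "play_rows", "kwargs": {
  "targets": [
    {"rot": [0,0,0],"slide": [0,0,-0.002],"claw": 0},
    {"rot": [0,0,0],"slide": [0,0,-0.002],"claw": 0},
    {"rot": [0,0,0],"slide": [0,0,-0.002],"claw": 0},
    {"rot": [0,0,0],"slide": [0,0,-0.004],"claw": 0},
    {"rot": [0,0,0],"slide": [0,0,-0.02],"claw": 0},
    {"rot": [0,0,0],"slide": [0,0,-0.03],"claw": 0},
    {"rot": [0,0,0],"slide": [0,0,-0.03],"claw": 0},
    {"rot": [0,0,0],"slide": [0,0,-0.03],"claw": 0.7},
    {"rot": [0,0,0],"slide": [0,0,0],"claw": 0.7}
  ]
}}

```text
clock: 12.65
tcp_pos: [0.5452, -0.35, 0.2371]
tcp_rot: [0.668, 3.062, -0.003]
contact_force: [1.0, 0.0, 0.9]
finger_gap: 0.0286
finger_force: 0.0
```

```bash
python3 look.py; python3 - <<'E'
from h import *
S=viewer.camera("scene");T=viewer.camera("top")
f=lambda i,s:cv2.convertScaleAbs(cv2.resize(i[:,:,::-1],None,fx=s,fy=s,interpolation=cv2.INTER_CUBIC),alpha=1.6)
cv2.imwrite("pics/f.png",np.hstack([f(S["color"][140:240,200:260],6),f(T["color"][130:230,210:280],6)]))
E
```

```text
front red 205.30769230769232 233.92307692307693 26.0
front red 212.54545454545453 234.3030303030303 33.0
12.7 [ 0.5443 -0.349   0.2347] [ 0.  -0.7 -0.4]
```

View pics/f.png

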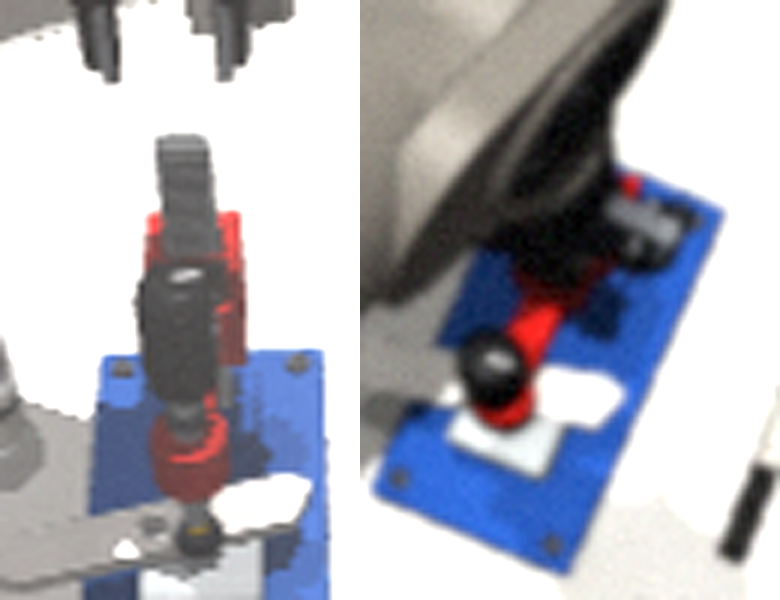

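```bash
python3 - <<'E'
from h import *
S=viewer.camera("scene");T=viewer.camera("top");o=bot.get_obs();p=o["tcp_pos"];R=Ro.from_rotvec(o["tcp_rot"]).as_matrix()
H,r=two(S,(230.8,185.3),T,(232,191.2));print("H",H,r,[onz(c,q,.206) for c,q in((S,(230.8,185.3)),(T,(232,191.2)))])
# dark mask of handle, widths per row (scene) and in top
for n,c,w in(("S",S,(181,206,216,246)),("T",T,(183,201,222,242))):
    h=cv2.cvtColor(c["color"],cv2.COLOR_RGB2HSV)[w[0]:w[1],w[2]:w[3]]
    m=((h[...,2]<95)&(h[...,1]<110)).astype(np.uint8)
    print(n);print("\n".join(str(w[0]+i)+" "+"".join(".#"[v] for v in r) for i,r in enumerate(m)))
P,r=None,None
mid=((107+225)/2/6+200,76/6+140)
q,d=ray(S,mid);n=np.array([d[1],-d[0]])/np.hypot(*d[:2]);print("open tip mid lateral offset (mm) along",n, ((q[:2]-p[:2])@n)*1e3)
for px,tp in(((190+138/4,129),(.5429,-.3498)),((227.5,161.7),(.5439,-.3486)),((229.8,175.6),(.5433,-.3481))):
    q,d=ray(S,px);n=np.array([d[1],-d[0]])/np.hypot(*d[:2]);print(((q[:2]-np.array(tp))@n)*1e3)
print(p,R.round(3).tolist(),o["joint_positions"].round(2))
E
```

```text
H [ 0.48871377 -0.32765867  0.20796781] 0.0022039495787579536 [array([ 0.48987969, -0.32919807,  0.206     ]), array([ 0.48948417, -0.32651021,  0.206     ])]
S
181 ..........###########.........
182 ..........###########.........
183 .........#############........
184 ........##############........
185 ........#####....#######......
186 ........#####..#########......
187 .......##################.....
188 .......##################.....
189 .......##################.....
190 ......###################.....
191 .......##################.....
192 .......##################.....
193 .......##################.....
194 .......##################.....
195 .......##################.....
196 .......##################.....
197 .......##################.....
198 .......##################.....
199 .......##################.....
200 ....#..##################.....
201 ...###..###############.......
202 ...###..################......
203 ........################......
204 ........################......
205 ........################......
T
183 ###.................
184 ##..................
185 ##.......#.#........
186 #......#####........
187 ##....#######.......
188 ##############......
189 ##########..###.....
190 #.########...##...#.
191 ..#############..#..
192 ...############.#...
193 ....###########.#...
194 .....########.......
195 .....#####.##.......
196 #....##.#.##........
197 #....##.............
198 ......##............
199 .......#........#...
200 ........#......#....
open tip mid lateral offset (mm) along [-0.32283482 -0.94645532] 0.17009719537208756
-3.4443880180120012
-2.9471593932049456
-0.687386450970634
[ 0.54268273 -0.34754223  0.23105873] [[-0.909, 0.416, -0.002], [0.416, 0.909, 0.001], [0.002, 0.0, -1.0]] [ 0.07  0.45  0.56  1.64 -0.26  1.13  1.84]
```

{"fn": "play_rows", "kwargs": {
  "targets": [
    {"rot": [0,0,0],"slide": [0,0,-0.02],"claw": 1},
    {"rot": [0,0,0],"slide": [0.02,-0.002,0],"claw": 1},
    {"rot": [0,0,0],"slide": [0.02,-0.002,0],"claw": 1},
    {"rot": [0,0,0],"slide": [0.018,-0.001,0],"claw": 1},
    {"rot": [0,0,0],"slide": [0,0,0],"claw": 1},
    {"rot": [0,0,0],"slide": [0,0,0],"claw": 1},
    {"rot": [0,0,0],"slide": [0,0,0],"claw": 1}
  ]
}}

```text
clock: 13.6
tcp_pos: [0.4893, -0.3284, 0.2521]
tcp_rot: [-0.668, -3.07, 0.0]
contact_force: [-1.1, -0.2, 0.1]
finger_gap: 0.0854
finger_force: 0.0
```

```bash
python3 - <<'E'
from h import *
o=bot.get_obs();p=o["tcp_pos"];R=Ro.from_rotvec(o["tcp_rot"]).as_matrix();print(p,R.round(4).tolist(),o["joint_positions"].round(2),(R.T@(np.array([.488,-.328,p[2]])-p)).round(4), o["contact_force"].round(1))
S=viewer.camera("scene")["color"].astype(int).mean(2).astype(int)
np.set_printoptions(linewidth=250);print(S[140:182,205:256])
E
```

```text
[ 0.48929444 -0.32841961  0.25207464] [[-0.9096, 0.4154, -0.0003], [0.4154, 0.9096, -0.0001], [0.0003, -0.0002, -1.0]] [ 0.03  0.33  0.58  1.75 -0.2   1.12  1.82] [ 0.0014 -0.0002  0.    ] [-1.1 -0.2  0.1]
[[ 40  35  37 ...  46  46  46]
 [ 38  39  38 ...  46  45  43]
 [ 38  39  40 ...  44  44  45]
 ...
 [204 205 205 ... 200 200 201]
 [201 205 203 ... 202 200 199]
 [201 198 199 ... 202 201 201]]
```

```bash
python3 - <<'E'
from h import *
S=viewer.camera("scene")["color"].astype(int).mean(2)
for i,r in enumerate(S[140:204:2,195:265]):print(140+2*i,"".join("#" if v<75 else "+" if v<120 else "." for v in r))
p=bot.get_obs()["tcp_pos"];C=viewer.camera("scene")
for dz in(-.014,.0,.02,.04):print(dz,proj(C,p+[0,0,dz]))
E
```

```text
140 #################+++++++++..........#+++####++######################+.
142 ###############+++++................++++#############################+
144 ############+........................++++######++...##########++++##++
146 ############..........................................######..........
148 +..+#######+..........................................######.........+
150 ....#######+..........................................######..........
152 ....+#######..........................................#+####..........
154 .....#######+.........................................######..........
156 .....#######+.........................................#+####..........
158 .....+######+.........................................++++............
160 .........###..........................................+++.............
162 ......................................................................
164 ......................................................................
166 ...............................+########..............................
168 ...............................+########......
[... 732 characters left out ...]
##################........................
190 ...........................+##################........................
192 ...........................+##################........................
194 ............................##################........................
196 ............................+#################........................
198 ............................+#################+.++++++++++............
200 .....++...............++++++##################+++++++++++++...........
202 ...++++...............++###++################++++++++++++++...........
-0.014 [229.60623116 175.40819522]
0.0 [229.12508805 170.77572256]
0.02 [228.41492313 163.93753854]
0.04 [227.67647724 156.82618097]
```

{"fn": "play_rows", "kwargs": {
  "targets": [
    {"rot": [0,0,0],"slide": [0,0,0.02],"claw": 1},
    {"rot": [0,0,0],"slide": [0,0,0.02],"claw": 1},
    {"rot": [0,0,0],"slide": [0,0,0.02],"claw": 1},
    {"rot": [0,0,0],"slide": [0,0,0.02],"claw": 1},
    {"rot": [0,0,0],"slide": [0,0,0.015],"claw": 1},
    {"rot": [0,0,0],"slide": [0,0,0.014],"claw": 0.7},
    {"rot": [0,0,0],"slide": [0,0,0],"claw": 0.45},
    {"rot": [0,0,0],"slide": [0,0,0],"claw": 0.42},
    {"rot": [0,0,0],"slide": [0,0,0],"claw": 0.42}
  ],
  "force": 20
}}

```text
clock: 14.65
tcp_pos: [0.4898, -0.3272, 0.1442]
tcp_rot: [0.667, 3.069, 0.004]
contact_force: [1.4, 5.5, -0.3]
finger_gap: 0.0358
finger_force: 2.5
```

```bash
python3 - <<'E'
from h import *
S=viewer.camera("scene")["color"].astype(int).mean(2)
for i,r in enumerate(S[160:220:2,195:265]):print(160+2*i,"".join("#" if v<60 else "+" if v<110 else "." for v in r))
o=bot.get_obs();print(o["tcp_pos"],o["contact_force"].round(1),o["torque"].round(2))
E
```

```text
160 ..............######################################+.................
162 ..............######################################++......##+#......
164 ...+###+.+###########################################+++++++++++......
166 ...###+###################################################+++++++.....
168 ...################################################+..+######++++.....
170 ..+##########...+################################+.....#++######+.....
172 ..###########+....+#############################.......++++#####......
174 ...+##########+......##########################.......+########.......
176 ....+###########.......########################+.....+########........
178 ......###########+....##########################+...+########.........
180 .......+############+######+++###+####+#####################..........
182 .........##################..+++#####++++##################...........
184 ..........+################+.+############################............
186 ............#####################+++++####+##############.............
188 ..............+++...+#########################
[... 521 characters left out ...]
+++++++++++++++++...........
204 +++++.................+++++++############++++++++++++++++++...........
206 +....+++..............+++++++++##########++++++++++++++++++...........
208 ++++++#+.............++++++++++###++++#######++++++++++++++...........
210 +###+++++............+++++++++++#############++++++++++++++...........
212 ++++++++.............+++++++++#++#+++++#########+++++++++++...........
214 +++++++..............+++++++++#################++++++++++++...........
216 +++++................+++++++++#############++++++++++++++++...........
218 .....................++++++++++############++++++++++++++++...........
[ 0.48990184 -0.32688064  0.14421161] [0.8 4.2 1.6] [ 0.88 -0.22 -0.01]
```

{"fn": "play_rows", "kwargs": {
  "targets": [
    {"rot": [0,0,0],"slide": [0,0.001,0],"claw": 0.45},
    {"rot": [0,0,0],"slide": [0,0.001,0],"claw": 0.45},
    {"rot": [0,0,0],"slide": [0,0,0],"claw": 0.42},
    {"rot": [0,0,0],"slide": [0,0,0],"claw": 0.42}
  ]
}}

```text
clock: 15.1
tcp_pos: [0.4898, -0.3265, 0.1438]
tcp_rot: [0.668, 3.069, 0.001]
contact_force: [1.3, 1.6, 0.3]
finger_gap: 0.0362
finger_force: 1.3
```

{"fn": "play_rows", "kwargs": {
  "targets": [
    {"rot": [0,0,0],"slide": [0,0,0],"claw": 0.39},
    {"rot": [0,0,0],"slide": [0,0,0],"claw": 0.39}
  ]
}}

```text
clock: 15.3
tcp_pos: [0.4901, -0.3258, 0.1435]
tcp_rot: [0.668, 3.069, 0.002]
contact_force: [2.1, 4.8, -0.2]
finger_gap: 0.0335
finger_force: 2.5
```

{"fn": "play_rows", "kwargs": {
  "targets": [
    {"rot": [0,0,0],"slide": [0,0.001,0],"claw": 0.39},
    {"rot": [0,0,0],"slide": [0,0.001,0],"claw": 0.38},
    {"rot": [0,0,0],"slide": [0,0,0],"claw": 0.37},
    {"rot": [0,0,0],"slide": [0,0,0],"claw": 0.37}
  ]
}}

```text
clock: 15.7
tcp_pos: [0.4904, -0.3249, 0.1435]
tcp_rot: [0.669, 3.069, 0.0]
contact_force: [2.0, 3.6, 1.2]
finger_gap: 0.0315
finger_force: 2.1
```

```bash
python3 - <<'E'
from h import *
o=bot.get_obs();R=Ro.from_rotvec(o["tcp_rot"]).as_matrix();print(o["tcp_pos"],o["finger_gap"],(R.T@o["contact_force"]).round(1),R.round(3).tolist())
E
```

```text
[ 0.49035204 -0.32488435  0.14353377] 0.03149156965119893 [-0.4  4.1 -1.2] [[-0.909, 0.416, 0.0], [0.416, 0.909, -0.0], [-0.0, 0.0, -1.0]]
```

{"fn": "play_rows", "kwargs": {
  "targets": [
    {"rot": [0,0,0],"slide": [0,0.001,0],"claw": 0.37},
    {"rot": [0,0,0],"slide": [0,0.0005,0],"claw": 0.36},
    {"rot": [0,0,0],"slide": [0,0,0],"claw": 0.35},
    {"rot": [0,0,0],"slide": [0,0,0],"claw": 0.35}
  ]
}}

```text
clock: 16.1
tcp_pos: [0.4908, -0.3237, 0.1435]
tcp_rot: [0.669, 3.069, -0.0]
contact_force: [3.3, 2.1, 1.0]
finger_gap: 0.0301
finger_force: 3.1
```

```bash
cat > f.py <<'E'
from h import *
o=bot.get_obs();R=Ro.from_rotvec(o["tcp_rot"]).as_matrix();print(o["clock"],o["tcp_pos"].round(4),o["finger_gap"].round(4),o["finger_force"],"Ftool",(R.T@o["contact_force"]).round(1),"Tz",(R.T@o["torque"]).round(2),"j7",o["joint_positions"][6].round(3))
E
python3 f.py
```

```text
Traceback (most recent call last):
  File "f.py", line 2, in <module>
    o=bot.get_obs();R=Ro.from_rotvec(o["tcp_rot"]).as_matrix();print(o["clock"],o["tcp_pos"].round(4),o["finger_gap"].round(4),o["finger_force"],"Ftool",(R.T@o["contact_force"]).round(1),"Tz",(R.T@o["torque"]).round(2),"j7",o["joint_positions"][6].round(3))
                                                                                                      ^^^^^^^^^^^^^^^^^^^^^
AttributeError: 'float' object has no attribute 'round'
```

{"fn": "play_rows", "kwargs": {
  "targets": [
    {"rot": [0,0,0],"slide": [0,0.0005,0],"claw": 0.3},
    {"rot": [0,0,0],"slide": [0,0.0005,0],"claw": 0.3},
    {"rot": [0,0,0],"slide": [0,0,0],"claw": 0.3},
    {"rot": [0,0,0],"slide": [0,0,0],"claw": 0.3}
  ],
  "force": 20
}}

```text
clock: 16.5
tcp_pos: [0.491, -0.3234, 0.1436]
tcp_rot: [0.67, 3.069, -0.001]
contact_force: [1.1, -0.9, 0.0]
finger_gap: 0.0296
finger_force: 19.9
```

```bash
sed -i 's/\["finger_gap"\].round(4)/["finger_gap"]/' f.py; python3 f.py; python3 - <<'E'
from h import *
C=viewer.camera("scene");S=C["color"].astype(int).mean(2)
for i,r in enumerate(S[186:240:2,195:265]):print(186+2*i,"".join("#" if v<60 else "+" if v<110 else "." for v in r))
print(proj(C,bot.get_obs()["tcp_pos"]))
E
python3 look.py
```

```text
16.5 [ 0.491  -0.3234  0.1436] 0.029613075129490022 19.870997071266174 Ftool [-1.4 -0.4 -0. ] Tz [ 0.16 -0.45  0.03] j7 1.877
186 ...........################..#####++++################................
188 ............+###++++##########################+.......................
190 .....................+###+###############+####+.......................
192 ......................##++###############+++##+.......................
194 ......................##+++##############+++##+.......................
196 ......................+##++##############+++##+.......................
198 .......................+#++###############++##.........++.............
200 .....+................++++++##############+++++++++++++++++...........
202 ...+++................++++#++#############+++++++++++++++++...........
204 +++++.................+++++++############++++++++++++++++++...........
206 +....+++..............++++++++###########++++++++++++++++++...........
208 ++++++#+.............++++++++++###++++#######++++++++++++++...........
210 +###+++++............+++++++++++#############++++++++++++++...........
[... 531 characters left out ...]
...............+++++.+....++++++.++++++++++++++.....+++++++..........
228 .........+....+++...........+++++++#++++##++++++++++++++++++..........
230 ...................+.............++#######+++++++####+#+++++..........
232 ...........................+++++++++#####++++++++####+++++++..........
234 ...................++++++++++++++++++++++.......+####++++++...........
236 ...+++++..+++++++++++++++###+++++++++++.........+####+++++++..........
238 ....+++++++++.....+#########++++++++............+####+++++++..........
[230.2448797  203.96742249]
front red 205.30769230769232 233.92307692307693 26.0
front red 211.66666666666666 226.33333333333334 3.0
16.6 [ 0.491  -0.3233  0.1436] [ 1.5 -1.5 -0.2]
```

{"fn": "play_rows", "kwargs": {
  "targets": [
    {"rot": [0,0,0.6],"slide": [0,0,0],"claw": 0.3},
    {"rot": [0,0,0.6],"slide": [0,0,0],"claw": 0.3},
    {"rot": [0,0,0.6],"slide": [0,0,0],"claw": 0.3},
    {"rot": [0,0,0.6],"slide": [0,0,0],"claw": 0.3}
  ]
}}

```text
clock: 17.0
tcp_pos: [0.4909, -0.3233, 0.1435]
tcp_rot: [1.052, 2.96, -0.002]
contact_force: [1.1, -1.5, 0.7]
finger_gap: 0.0293
finger_force: 19.8
```

```bash
python3 f.py
```

```text
17.0 [ 0.4909 -0.3233  0.1435] 0.029301803831052346 19.773569405078888 Ftool [-1.8 -0.4 -0.7] Tz [ 0.46 -0.42 -0.1 ] j7 1.659
```

{"fn": "play_rows", "kwargs": {
  "targets": [
    {"rot": [0,0,0.7],"slide": [0,0,0],"claw": 0.3},
    {"rot": [0,0,0.7],"slide": [0,0,0],"claw": 0.3},
    {"rot": [0,0,0.7],"slide": [0,0,0],"claw": 0.3},
    {"rot": [0,0,0.7],"slide": [0,0,0],"claw": 0.3},
    {"rot": [0,0,0.7],"slide": [0,0,0],"claw": 0.3},
    {"rot": [0,0,0.7],"slide": [0,0,0],"claw": 0.3}
  ]
}}

```text
clock: 17.6
tcp_pos: [0.4908, -0.3232, 0.1435]
tcp_rot: [-1.673, -2.659, 0.002]
contact_force: [1.5, -1.2, 0.7]
finger_gap: 0.0295
finger_force: 20.0
```

```bash
python3 f.py
```

```text
17.6 [ 0.4908 -0.3232  0.1435] 0.029480560151555035 19.954885840415955 Ftool [-1.8  0.8 -0.7] Tz [ 0.43 -0.55 -0.15] j7 1.285
```

{"fn": "play_rows", "kwargs": {
  "targets": [
    {"rot": [0,0,0.7],"slide": [0,0,0],"claw": 0.3},
    {"rot": [0,0,0.7],"slide": [0,0,0],"claw": 0.3},
    {"rot": [0,0,0.7],"slide": [0,0,0],"claw": 0.3},
    {"rot": [0,0,0.7],"slide": [0,0,0],"claw": 0.3},
    {"rot": [0,0,0.7],"slide": [0,0,0],"claw": 0.3},
    {"rot": [0,0,0.7],"slide": [0,0,0],"claw": 0.3}
  ]
}}

```text
clock: 18.2
tcp_pos: [0.491, -0.3228, 0.1434]
tcp_rot: [-2.212, -2.231, 0.001]
contact_force: [1.2, -0.4, 0.7]
finger_gap: 0.0295
finger_force: 20.8
```

```bash
python3 f.py
```

```text
18.2 [ 0.491  -0.3228  0.1434] 0.02954215055289437 20.83775281906128 Ftool [-0.4  1.2 -0.7] Tz [ 0.21 -0.4  -0.18] j7 0.919
```

{"fn": "play_rows", "kwargs": {
  "targets": [
    {"rot": [0,0,0.7],"slide": [0,0,0],"claw": 0.3},
    {"rot": [0,0,0.7],"slide": [0,0,0],"claw": 0.3},
    {"rot": [0,0,0.7],"slide": [0,0,0],"claw": 0.3},
    {"rot": [0,0,0.7],"slide": [0,0,0],"claw": 0.3},
    {"rot": [0,0,0.7],"slide": [0,0,0],"claw": 0.3},
    {"rot": [0,0,0.7],"slide": [0,0,0],"claw": 0.3}
  ]
}}

```text
clock: 18.8
tcp_pos: [0.4913, -0.3222, 0.1434]
tcp_rot: [-2.645, -1.694, 0.0]
contact_force: [2.6, 0.2, 0.1]
finger_gap: 0.0295
finger_force: 21.8
```

```bash
python3 f.py
```

```text
18.8 [ 0.4913 -0.3222  0.1434] 0.029545913767123747 21.754030287265778 Ftool [ 1.2  2.3 -0.1] Tz [-0.01 -0.11 -0.14] j7 0.56
```

{"fn": "play_rows", "kwargs": {
  "targets": [
    {"rot": [0,0,0.65],"slide": [0.0003,0.0005,0],"claw": 0.3},
    {"rot": [0,0,0.65],"slide": [0,0,0],"claw": 0.3},
    {"rot": [0,0,0.65],"slide": [0,0,0],"claw": 0.3},
    {"rot": [0,0,0.65],"slide": [0,0,0],"claw": 0.3},
    {"rot": [0,0,0.65],"slide": [0,0,0],"claw": 0.3},
    {"rot": [0,0,0],"slide": [0,0,0],"claw": 0.3}
  ]
}}

```text
clock: 19.4
tcp_pos: [0.4921, -0.3221, 0.1433]
tcp_rot: [-2.892, -1.225, 0.0]
contact_force: [3.8, 1.0, 1.0]
finger_gap: 0.0296
finger_force: 22.0
```

```bash
python3 f.py
```

```text
19.4 [ 0.4921 -0.3221  0.1433] 0.02959242107977716 21.979029178619385 Ftool [ 3.3  2.1 -1. ] Tz [0.06 0.3  0.  ] j7 0.286
```

{"fn": "play_rows", "kwargs": {
  "targets": [
    {"rot": [0,0,0],"slide": [0.0007,0.0004,0],"claw": 0.3},
    {"rot": [0,0,0],"slide": [0.0005,0.0004,0],"claw": 0.3},
    {"rot": [0,0,0],"slide": [0,0,0],"claw": 0.3}
  ]
}}

```text
clock: 19.7
tcp_pos: [0.4926, -0.3219, 0.1432]
tcp_rot: [-2.891, -1.226, 0.001]
contact_force: [0.2, 0.6, 1.7]
finger_gap: 0.0296
finger_force: 22.7
```

```bash
python3 f.py
```

```text
19.7 [ 0.4926 -0.3219  0.1432] 0.02957204848001183 22.713796198368073 Ftool [ 0.5 -0.3 -1.7] Tz [0.6  0.02 0.01] j7 0.285
```

Side force is nearly nil; open and rise straight up, back away and look.

{"fn": "play_rows", "kwargs": {
  "targets": [
    {"rot": [0,0,0],"slide": [0,0,0],"claw": 0.5},
    {"rot": [0,0,0],"slide": [0,0,0],"claw": 0.8},
    {"rot": [0,0,0],"slide": [0,0,0],"claw": 0.9},
    {"rot": [0,0,0],"slide": [0,0,-0.02],"claw": 0.9},
    {"rot": [0,0,0],"slide": [0,0,-0.04],"claw": 0.9},
    {"rot": [0,0,0],"slide": [0,0,-0.04],"claw": 0.9},
    {"rot": [0,0,0],"slide": [0,0,-0.04],"claw": 0.9},
    {"rot": [0,0,0],"slide": [0,0,-0.04],"claw": 0.9},
    {"rot": [0,0,0],"slide": [0,0,-0.02],"claw": 0.9}
  ]
}}

```text
clock: 20.6
tcp_pos: [0.4935, -0.3235, 0.3469]
tcp_rot: [2.89, 1.223, 0.004]
contact_force: [0.0, 0.1, -0.6]
finger_gap: 0.0769
finger_force: 0.0
```

```bash
python3 f.py; python3 - <<'E'
from h import *
S=viewer.camera("scene")["color"];np.save("pics/now.npy",S)
f=lambda i,s:cv2.convertScaleAbs(cv2.resize(i,None,fx=s,fy=s,interpolation=cv2.INTER_CUBIC),alpha=1.5)
A=cv2.imread("pics/scene0.png")
F=cv2.imread("pics/f.png")[:,:360]
cv2.imwrite("pics/g.png",np.hstack([F[240:,:][:360],f(S[180:240,200:265,::-1],6)]))
E
```

```text
20.6 [ 0.4935 -0.3235  0.3469] 0.07689064410865713 0.0 Ftool [ 0.1 -0.1  0.6] Tz [-0.    0.02  0.04] j7 0.127
```

View pics/g.png

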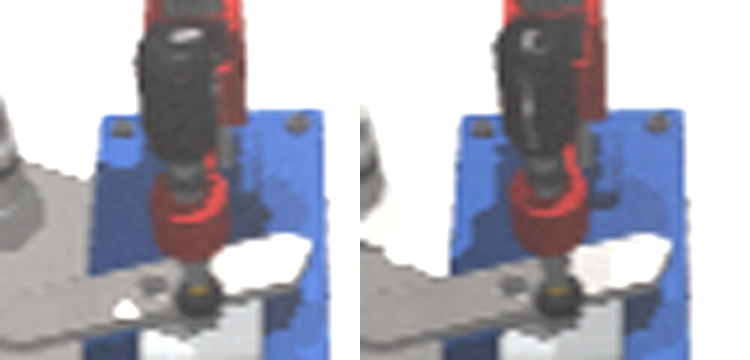

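```bash
python3 - <<'E'
import cv2,numpy as np
S=np.load("pics/now.npy")
n=cv2.convertScaleAbs(cv2.resize(S[140:240,200:260,::-1],None,fx=6,fy=6,interpolation=cv2.INTER_CUBIC),alpha=1.6)
F=cv2.imread("pics/f.png")[:,:360]; A=cv2.imread("pics/scene0.png")
R=lambda i:cv2.subtract(i[:,:,2],i[:,:,0]).astype(float)   # red minus blue
def edge(i,x,y0,y1):
    p=R(i)[y0:y1,x-8:x+8].mean(1);return [round(float(v)) for v in p]
def cen(i,box):
    x0,x1,y0,y1=box;m=R(i)[y0:y1,x0:x1];m=m*(m>25);ys=np.arange(y0,y1)[:,None];return (m*ys).sum()/m.sum()/6,m.sum()
for nm,b in(("front collar",(150,230,400,520)),("rear block",(215,250,200,375))):
    print(nm,cen(F,b),cen(n,b))
for nm,(x0,x1,y0,y1) in(("front",(145,235,400,510)),("handle",(135,225,250,400)),("rear",(215,255,205,375)),("foot",(165,230,500,575)),("bolt",(270,330,340,390))):
    best=[]
    t=cv2.cvtColor(F,cv2.COLOR_BGR2GRAY)[y0:y1,x0:x1] if nm!="front" else cv2.subtract(F[:,:,2],F[:,:,0])[y0:y1,x0:x1]
    s=cv2.cvtColor(n,cv2.COLOR_BGR2GRAY) if nm!="front" else cv2.subtract(n[:,:,2],n[:,:,0])
    c=cv2.matchTemplate(s[y0-24:y1+24,x0-24:x1+24],t,cv2.TM_CCOEFF_NORMED);_,v,_,l=cv2.minMaxLoc(c);print(nm,round(v,3),"shift px",(l[0]-24)/6,(l[1]-24)/6)
E
```

```text
front collar (np.float64(75.75792928709971), np.float64(294562.0)) (np.float64(74.57338194314194), np.float64(298568.0))
rear block (np.float64(44.7819336906889), np.float64(251850.0)) (np.float64(44.202850315114915), np.float64(267257.0))
front 0.963 shift px -0.16666666666666666 -1.0
handle 0.825 shift px -0.16666666666666666 -0.8333333333333334
rear 0.987 shift px 0.0 -0.8333333333333334
foot 0.995 shift px 0.0 0.0
bolt 0.999 shift px 0.0 0.0
```

```bash
python3 - <<'E'
import sys
from h import *
C=viewer.camera("scene")
S0=cv2.imread("pics/scene0.png").astype(np.float32); N=np.zeros_like(S0)
for _ in range(4): N+=viewer.camera("scene")["color"][:,:,::-1].astype(np.float32)/4
F=cv2.resize((cv2.imread("pics/f.png")[:,:360]/1.6).astype(np.float32),(60,100),interpolation=cv2.INTER_AREA)
up=lambda i:cv2.resize(i,None,fx=12,fy=12,interpolation=cv2.INTER_CUBIC)
crop=lambda i:up(i[140:240,200:260])
X={"0":crop(S0),"f":up(F),"n":crop(N)}
q=lambda i:np.clip((i[:,:,2]-i[:,:,0])/(i.sum(2)+30),0,1).astype(np.float32)
def m(a,b,box,f):
    x0,x1,y0,y1=[12*v for v in box];t=f(X[a])[y0:y1,x0:x1];c=cv2.matchTemplate(f(X[b]),t,cv2.TM_CCOEFF_NORMED)
    _,v,_,l=cv2.minMaxLoc(c);return round(v,3),round((l[0]-x0)/12,2),round((l[1]-y0)/12,2)
box={"front":(23,40,60,76),"frontbot":(23,40,69,78),"rear":(35,43,30,48)}
for k,b in(("front",(22,40,67,86)),("collar bottom",(23,40,76,88)),("rear bottom",(36,44,50,66)),("handle sides",(21,38,46,68))):
    f=q if "handle" not in k else (lambda i:i.mean(2))
    print(k,"f->n",m("f","n",b,f),"f->0",m("f","0",b,f))
for z in(.07,.1,.12,.15): print(z,(proj(C,[.489,-.327,z+.01])-proj(C,[.489,-.327,z]))/10, "rear",(proj(C,[.56,-.36,z+.01])-proj(C,[.56,-.36,z]))/10)
print(bot.get_obs()["clock"])
E
```

```text
front f->n (0.975, -0.17, -1.0) f->0 (0.944, -0.75, -7.0)
collar bottom f->n (0.985, -0.17, -1.0) f->0 (0.971, -0.75, -6.92)
rear bottom f->n (1.0, 4.5, 10.17) f->0 (1.0, 2.75, 7.83)
handle sides f->n (0.936, -0.33, -0.5) f->0 (0.836, -1.5, -7.17)
0.07 [-0.02591626 -0.24476767] rear [-0.02380699 -0.24891115]
0.1 [-0.02724089 -0.25731187] rear [-0.02495062 -0.26090141]
0.12 [-0.02818102 -0.26621625] rear [-0.02575925 -0.26938081]
0.15 [-0.02968479 -0.28046184] rear [-0.02704761 -0.28289313]
20.9
```

```bash
python3 - <<'E'
from h import *
o=bot.get_obs();R=Ro.from_rotvec(o["tcp_rot"]).as_matrix();print(o["tcp_pos"],R.round(4).tolist(),(R.T@(np.array([.4926,-.3219,.1432])-o["tcp_pos"])).round(4),o["joint_positions"].round(3))
E
```

```text
[ 0.49272804 -0.32168643  0.34215477] [[0.6958, 0.7183, -0.0016], [0.7183, -0.6958, 0.0012], [-0.0003, -0.002, -1.0]] [-0.0002  0.0005  0.199 ] [-0.388  0.442  1.225  1.641 -0.424  1.363  0.128]
```

{"fn": "play_rows", "kwargs": {
  "targets": [
    {"rot": [0,0,0],"slide": [0,0,0.04],"claw": 1},
    {"rot": [0,0,0],"slide": [0,0,0.04],"claw": 1},
    {"rot": [0,0,0],"slide": [0,0,0.03],"claw": 1},
    {"rot": [0,0,0],"slide": [0,0,0.03],"claw": 1},
    {"rot": [0,0,0],"slide": [0,0,0.03],"claw": 1},
    {"rot": [0,0,0],"slide": [0,0,0.029],"claw": 0.7},
    {"rot": [0,0,0],"slide": [0,0,0],"claw": 0.5},
    {"rot": [0,0,0],"slide": [0,0,0],"claw": 0.4},
    {"rot": [0,0,0],"slide": [0,0,0],"claw": 0.4}
  ],
  "force": 20
}}

```text
clock: 21.8
tcp_pos: [0.4936, -0.323, 0.1457]
tcp_rot: [2.892, 1.224, 0.001]
contact_force: [-0.2, 0.2, 0.3]
finger_gap: 0.0346
finger_force: 0.0
```

```bash
python3 f.py
```

```text
21.8 [ 0.4936 -0.323   0.1457] 0.03459916144673038 0.0 Ftool [ 0.  -0.3 -0.3] Tz [-0.01 -0.05 -0.04] j7 0.282
```

{"fn": "play_rows", "kwargs": {
  "targets": [
    {"rot": [0,0,0],"slide": [0,0,0],"claw": 0.37},
    {"rot": [0,0,0],"slide": [0,0,0],"claw": 0.37}
  ]
}}

```text
clock: 22.0
tcp_pos: [0.4938, -0.3228, 0.1456]
tcp_rot: [2.891, 1.225, 0.002]
contact_force: [0.3, -0.3, 0.4]
finger_gap: 0.0318
finger_force: 0.4
```

```bash
python3 f.py
```

```text
22.0 [ 0.4938 -0.3228  0.1456] 0.03176084275822908 0.387106966227293 Ftool [-0.   0.4 -0.4] Tz [-0.19 -0.12  0.05] j7 0.283
```

{"fn": "play_rows", "kwargs": {
  "targets": [
    {"rot": [0,0,0],"slide": [0,0.0004,0],"claw": 0.36},
    {"rot": [0,0,0],"slide": [0,0.0002,0],"claw": 0.35},
    {"rot": [0,0,0],"slide": [0,0,0],"claw": 0.3},
    {"rot": [0,0,0],"slide": [0,0,0],"claw": 0.3}
  ]
}}

```text
clock: 22.4
tcp_pos: [0.4935, -0.3226, 0.1445]
tcp_rot: [-2.892, -1.225, 0.0]
contact_force: [-1.3, -0.1, 0.8]
finger_gap: 0.0298
finger_force: 19.5
```

```bash
python3 f.py
```

```text
22.4 [ 0.4935 -0.3226  0.1445] 0.029790827890980618 19.503543376922607 Ftool [-1.  -0.9 -0.8] Tz [ 0.32 -0.06  0.01] j7 0.283
```

{"fn": "play_rows", "kwargs": {
  "targets": [
    {"rot": [0,0,0.6],"slide": [0,0,0],"claw": 0.3},
    {"rot": [0,0,0.6],"slide": [0,0,0],"claw": 0.3},
    {"rot": [0,0,0.6],"slide": [0,0,0],"claw": 0.3},
    {"rot": [0,0,0.6],"slide": [0,0,0],"claw": 0.3},
    {"rot": [0,0,0.6],"slide": [0,0,0],"claw": 0.3}
  ]
}}

```text
clock: 22.9
tcp_pos: [0.4937, -0.323, 0.1446]
tcp_rot: [3.049, 0.754, -0.0]
contact_force: [-0.1, -1.8, 0.1]
finger_gap: 0.0302
finger_force: 19.4
```

```bash
python3 f.py; python3 -c "
from station import bot;print(bot.get_obs()['joint_positions'].round(2))"
```

```text
22.9 [ 0.4937 -0.323   0.1446] 0.03017030220508345 19.403766989707947 Ftool [-0.9  1.6 -0.1] Tz [-0.09 -0.25 -0.15] j7 0.028
[-0.28  0.67  1.11  1.88 -0.69  1.05  0.03]
```

{"fn": "play_rows", "kwargs": {
  "targets": [
    {"rot": [0,0,0.6],"slide": [0,0.0003,0],"claw": 0.3},
    {"rot": [0,0,0.6],"slide": [0,0,0],"claw": 0.3},
    {"rot": [0,0,0.6],"slide": [0,0,0],"claw": 0.3},
    {"rot": [0,0,0.6],"slide": [0,0,0],"claw": 0.3},
    {"rot": [0,0,0.6],"slide": [0,0,0],"claw": 0.3},
    {"rot": [0,0,0.6],"slide": [0,0,0],"claw": 0.3}
  ]
}}

```text
clock: 23.5
tcp_pos: [0.494, -0.3233, 0.1446]
tcp_rot: [3.136, 0.17, 0.0]
contact_force: [0.7, -1.7, 0.6]
finger_gap: 0.0294
finger_force: 19.6
```

```bash
cat > cam.py <<'E'
from h import *
N=np.zeros((384,512,3),np.float32)
for _ in range(2): N+=viewer.camera("scene")["color"][:,:,::-1].astype(np.float32)/2
R0=np.load("pics/now.npy")[:,:,::-1].astype(np.float32)
up=lambda i:cv2.resize(i[140:240,200:260],None,fx=12,fy=12,interpolation=cv2.INTER_CUBIC)
q=lambda i:np.clip((i[:,:,2]-i[:,:,0])/(i.sum(2)+30),0,1).astype(np.float32)
for b in((23,40,76,88),(22,40,72,88)):
    x0,x1,y0,y1=[12*v for v in b];c=cv2.matchTemplate(q(up(N))[y0-36:y1+36,x0-36:x1+36],q(up(R0))[y0:y1,x0:x1],cv2.TM_CCOEFF_NORMED);_,v,_,l=cv2.minMaxLoc(c);print("front vs now",round(v,3),(l[0]-36)/12,(l[1]-36)/12)
E
python3 f.py; python3 cam.py
```

```text
23.5 [ 0.494  -0.3233  0.1446] 0.029376483583462194 19.557214379310608 Ftool [ 0.5  1.7 -0.6] Tz [-0.26 -0.13 -0.13] j7 -0.278
front vs now 0.988 0.0 0.0
front vs now 0.917 0.0 0.08333333333333333
```

{"fn": "play_rows", "kwargs": {
  "targets": [
    {"rot": [0,0,0.6],"slide": [0,0.0004,0],"claw": 0.3},
    {"rot": [0,0,0.6],"slide": [0,0,0],"claw": 0.3},
    {"rot": [0,0,0.6],"slide": [0,0,0],"claw": 0.3},
    {"rot": [0,0,0.6],"slide": [0,0,0],"claw": 0.3},
    {"rot": [0,0,0.6],"slide": [0,0,0],"claw": 0.3},
    {"rot": [0,0,0.6],"slide": [0,0,0],"claw": 0.3}
  ]
}}

```text
clock: 24.2
tcp_pos: [0.494, -0.324, 0.1447]
tcp_rot: [3.112, -0.418, 0.001]
contact_force: [0.0, -2.2, -0.2]
finger_gap: 0.0295
finger_force: 19.7
```

```bash
python3 f.py; python3 cam.py
```

```text
24.2 [ 0.494  -0.324   0.1447] 0.02945124146617051 19.657154381275177 Ftool [0.6 2.1 0.2] Tz [-0.55 -0.05 -0.14] j7 -0.586
front vs now 0.988 0.0 0.0
front vs now 0.921 0.0 0.0
```

{"fn": "play_rows", "kwargs": {
  "targets": [
    {"rot": [0,0,0.6],"slide": [0,0.0006,0],"claw": 0.3},
    {"rot": [0,0,0.6],"slide": [0,0,0],"claw": 0.3},
    {"rot": [0,0,0.6],"slide": [0,0,0],"claw": 0.3},
    {"rot": [0,0,0.6],"slide": [0,0,0],"claw": 0.3},
    {"rot": [0,0,0.6],"slide": [0,0,0],"claw": 0.3},
    {"rot": [0,0,0.6],"slide": [0,0,0],"claw": 0.3}
  ]
}}

```text
clock: 24.9
tcp_pos: [0.4936, -0.3249, 0.1448]
tcp_rot: [2.979, -0.993, 0.001]
contact_force: [-0.5, -3.2, -0.6]
finger_gap: 0.0291
finger_force: 19.8
```

```bash
python3 f.py; python3 cam.py
```

```text
24.9 [ 0.4936 -0.3249  0.1448] 0.02910706298724411 19.809916019439697 Ftool [1.6 2.9 0.6] Tz [-0.97  0.21 -0.15] j7 -0.903
front vs now 0.985 -0.08333333333333333 -0.08333333333333333
front vs now 0.919 -0.08333333333333333 -0.08333333333333333
```

{"fn": "play_rows", "kwargs": {
  "targets": [
    {"rot": [0,0,0],"slide": [0.0003,0.0006,0],"claw": 0.3},
    {"rot": [0,0,0],"slide": [0.0003,0.0005,0],"claw": 0.3},
    {"rot": [0,0,0],"slide": [0,0,0],"claw": 0.3}
  ]
}}

```text
clock: 25.3
tcp_pos: [0.4935, -0.3251, 0.1445]
tcp_rot: [-2.98, 0.992, -0.0]
contact_force: [-0.9, -2.4, 0.0]
finger_gap: 0.0295
finger_force: 19.9
```

```bash
python3 f.py
```

```text
25.3 [ 0.4935 -0.3251  0.1445] 0.029496190826625884 19.871759712696075 Ftool [ 0.7  2.5 -0. ] Tz [-0.68  0.15 -0.08] j7 -0.901
```

{"fn": "play_rows", "kwargs": {
  "targets": [
    {"rot": [0,0,0],"slide": [0,0,0],"claw": 0.45},
    {"rot": [0,0,0],"slide": [0,0,0],"claw": 0.7},
    {"rot": [0,0,0],"slide": [0,0,0],"claw": 0.9},
    {"rot": [0,0,0],"slide": [0,0,0],"claw": 0.9},
    {"rot": [0,0,0],"slide": [0,0,-0.02],"claw": 0.9},
    {"rot": [0,0,0],"slide": [0,0,-0.04],"claw": 0.9},
    {"rot": [0,0,0],"slide": [0,0,-0.04],"claw": 0.9},
    {"rot": [0,0,0],"slide": [0,0,-0.04],"claw": 0.9},
    {"rot": [0,0,0],"slide": [0,0,-0.04],"claw": 0.9},
    {"rot": [0,0,0],"slide": [0,0,-0.02],"claw": 0.9}
  ]
}}

```text
clock: 26.3
tcp_pos: [0.4935, -0.3264, 0.3482]
tcp_rot: [2.979, -0.995, 0.007]
contact_force: [0.6, 0.3, -0.0]
finger_gap: 0.0765
finger_force: 0.0
```

```bash
python3 f.py; python3 cam.py; python3 - <<'E'
from h import *
N=viewer.camera("scene")["color"];A=np.load("pics/now.npy");B=cv2.imread("pics/scene0.png")[:,:,::-1]
g=lambda i:cv2.cvtColor(np.ascontiguousarray(i),cv2.COLOR_RGB2GRAY)
for n,R,(x0,x1,y0,y1) in(("blade",A,(196,256,216,246)),("blade R end",A,(236,256,215,232)),("jar",B,(184,206,190,220)),("marker",B,(270,290,200,247)),("nut",B,(266,292,250,266))):
    up=lambda i,a,b,c,d:cv2.resize(g(i)[c:d,a:b],None,fx=8,fy=8,interpolation=cv2.INTER_CUBIC)
    c=cv2.matchTemplate(up(N,x0-5,x1+5,y0-5,y1+5),up(R,x0,x1,y0,y1),cv2.TM_CCOEFF_NORMED);_,v,_,l=cv2.minMaxLoc(c);print(n,round(v,3),l[0]/8-5,l[1]/8-5)
E
```

```text
26.3 [ 0.4935 -0.3264  0.3482] 0.07651648772325594 0.0 Ftool [ 0.4 -0.6  0. ] Tz [-0.03  0.   -0.02] j7 -1.162
front vs now 0.985 -0.08333333333333333 -0.08333333333333333
front vs now 0.919 -0.08333333333333333 0.0
blade 0.92 0.125 -0.125
blade R end 0.928 0.0 -0.125
jar 0.995 0.0 0.0
marker 1.0 0.0 0.0
nut 0.999 0.0 0.0
```

```bash
python3 -c "
from station import bot;print(bot.job_done())"
```

```text
the job is handed in; nothing more can be done
None
```

The job is handed in at about 26 s. The blade is clamped and the gripper is clear. I estimate the foot is pressed in about 3.6–4.5 mm (half way is 4), worked out from the screw turn and the images rather than measured directly. The jaw seems to have slipped up the bar 2–3 mm at some point between binding and the end of the first turn. I made up for it with a second turn (about 3.4 rad in all) without pressing the thumb rest again, and it held through that turn and after release. The jar, marker and wing nut have not moved, and the blade shows no real shift.

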